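# Reset the tripped lever of the display-case power box

### The job

The power box on the counter has tripped. Slide the clear guard all the way open by its yellow handle and leave it open, then push the red lever firmly all the way off, by feel, against its springy reset stop so that it re-arms, and then throw it fully on. Don't force the lever (18 N is the most it should ever feel), and leave the camera gear standing around it on the counter where it is.

Things in the scene. Friction and masses are not known exactly. Their poses are not given: they have to be found in the camera images.
- power_box: Grey metal power box fixed to the counter, 150 (x) x 220 (y) x 60 (z) mm; origin at the centre of its underside, z up. The red lever swings in its x-z plane: OFF is towards the box's -x face (the one with two round black sockets), ON towards +x. On its top at (-58, -50) mm a small window shows red while tripped, green once re-armed.
- lever_pivot (a point): Pivot of the red lever, at (0, -50, 45) mm in the box's frame (inside the box, 15 mm below its top); the hinge axis is the box's y.
- guard (a joint): Clear plastic guard, 80 (x) x 60 (y) x 66 mm high, over the lever, on a chrome track on the box's top. Slides along the box's +y; 0 m is shut (covering the lever), 0.100 m is fully open at its end stop. Sliding friction about 2 N; stays where it is left. Its top face is 126 mm above the counter.
- guard_handle (a point): Centre of the yellow handle rib on the guard's top: 44 mm long (box x), 10 mm thick (box y), 22 mm high; its bottom is 11 mm below this point. Moves with the guard.
- reset_lever (a joint): Angle of the red lever, rad: 0 upright, + leans to ON (+x of the box), - to OFF. Starts tripped, near 0. Rigid ON end stop at +0.70. About 1.2 N moves it; it stays where left. Until re-armed, a springy catch blocks it at about +0.15: do not force it. Push it with shut fingers, slowly (about 10 mm/s) and with a force stop; more than 18 N from the gripper, squeezing included, breaks it.
- lever_tip (a point): Middle of the lever's top end, 70 mm from the pivot; moves with it. A flat paddle 10 mm thick (along the swing), 24 mm wide (box y), 55 mm out of the box, top end white.
- reset_stop (a point): Middle of the region (lever angle -0.17 to -0.67 rad, differs each time) where the lever, pushed to OFF, first meets its hidden sprung reset stop; only feel tells where. Pressed 42 mm above the pivot the spring gives about 7 N per mm; it re-arms about 0.02 rad past first touch, at 8 to 11 N. 13 N is a safe push. This point is fixed on the box, 42 mm above the pivot.
- lens: Bystander, not to be moved: silver prime lens standing on end, 64 mm diameter, 62 mm tall; origin at the centre of its underside.
- folding_camera: Bystander, not to be moved: brown bakelite folding camera standing upright, 45 x 130 x 88 mm; origin at the centre of its underside.
- filter_case: Bystander, not to be moved: flat orange plastic filter case, 70 x 70 x 18 mm; origin at the centre of its underside.
- battery: Bystander, not to be moved: black camera battery block, 40 x 70 x 45 mm; origin at the centre of its underside.
- lens_cap: Bystander, not to be moved: black lens cap lying flat, 66 mm diameter, 9 mm thick; origin at the centre of its underside.

How it is judged:
By the outcome, as a careful person would: the job done as asked, in the order asked, and still so for the second after the job is handed in, with the robot touching nothing.
It also fails if it takes over 56 s, if anything falls off the work surface, if the arm or the gripper's body presses on something with over 40 N, if the wrist force passes 120 N, or if a joint passes its speed limit or range.

### The arm

A 6-joint arm with a two-finger parallel gripper is mounted at the origin on the work surface. World frame = base frame: x ahead of the robot, y to its left, z up, the work surface at z = 0. Lengths are in mm, angles in rad, forces in N, time in s.
With the tool pointing down it reaches from about 300 to 775 mm from the base axis. Payload 14.6 kg.
Tool frame: the origin (TCP) lies on the front face of the gripper's body, between the roots of the fingers; the fingertips stand 97 mm ahead of it and the grasp point (between the pads) lies 78 mm ahead of it; z points along the fingers, y is the direction in which the jaws open and shut (so a half turn about z gives the same grasp; the last joint's range is limited). The gripper opens to 94 mm and grips with 3 to 60 N. Pads are 16 mm wide; open, the fingers measure 119 mm over their backs; the gripper's body (75 mm by 177 mm) begins 78 mm behind the grasp point.
Start: joints at [1.228, 0.3, 1.521, -0, 1.321, -0.067], TCP at [149.772, 529.205, 302.646] pointing down, gripper open.
Joint ranges: [-3.03, 3.03], [-0.79, 2.21], [0.23, 2.52], [-1.04, 4.18], [0, 3.07], [-2.55, 2.55]. Speed limits (rad/s): [2.22, 2.22, 2.57, 3.14, 3.14, 3.14].

### API

Orientations are given as [roll, pitch, yaw] about the fixed x, y, z axes, in that order (R = Rz(yaw) Ry(pitch) Rx(roll)).
In Python, from cell import manip, eyes, finder gives the robot as it stands.
- The arm moves only by the tool drive_tool, never from a script. Its argument "rows" is a list of rows, each an object with "offset": the shift along the tool's x, y, z in mm, a list of three; "spin": the turn about the tool's z in degrees; "jaw": the finger opening in mm, from 0 to 94. In form: [{"offset": [dx, dy, dz], "spin": spin, "jaw": jaw}, ...]. A call has 1 to 20 rows; each row shifts and turns the commanded pose from where the row before left it, along the tool's axes as they then stand; what a row does not reach is not made up. A row lasts 1/10 s, in which the tool goes at most 50 mm and 8.59 degrees, less where a joint would pass 70% of its speed; a pose out of reach is approached as far as the arm can. A call is refused whole if a number of a shift passes 50 or a number of a turn 8.59, either way. A call with a gripper value outside its range is refused whole. The fingers move at their own pace and stop on an object; "force" is the grip in N (left out, the last holds). Time passes only in rows, so rows that do not move let the fingers close. It gives the time, the measured TCP pose, the force and the opening at its end, in the units of the state.
- manip.read_state(): the state, without advancing time (a new reading comes with each control period).
- eyes.camera(name): name is "side" or "top" or "wrist"; returns a dict with "color" (400x640x3 uint8, blue, green, red), "depth" (400x640 float32, mm along the optical axis (not along the pixel's ray), 0 where there is no reading), "vfov" (degrees; the focal length in pixels is half the picture's height over the tangent of half this angle, whatever the lens; pixels are square), "cx", "cy" (the principal point, pixels), "rvec" (rotation vector, rad) and "tvec" (3), from world to camera coordinates, as OpenCV has them. Camera axes: x right, y down, z forward; pixel columns grow to the right and rows downward; lengths in mm; the calibration is good to about 2 mm. A picture is of the moment at which its call begins.
- manip.sign_off(): hands the job in, once; it reports no verdict.
Trained networks look in the newest picture that a camera, given by its name, has taken for a name from the list of things; names that differ only in an ending like _2 or _b are one class to them, and where a whole thing is asked for, a point or a joint stands for the part that bears it (a point fixed in the world has none). Each returns a list of dicts, best first, with "p" (0 to 1); they miss things now and then, are a little off and sometimes report something else, mostly with a low value. They report only what shows in the picture. A call takes as long as a camera call.
- finder.find_in(camera, target): "uv" ([column, row] in pixels, amid what is visible of it).
The state is a dict: "clock": time; "joints": joint angles; "qd": joint speeds; "effort": joint torques, N m; "eef_pos": TCP position; "eef_rot": TCP orientation; "wrist_force": force on the tool from outside, world axes, zero at the start; "moment": the same for the moment, N m; "finger_gap": finger opening in mm.
Only numpy, scipy, OpenCV 4.12 (cv2) and the standard library are available. Lean on these libraries where they do the work, as an engineer would, in place of code of your own. Each camera call takes 0.05 s, during which the arm holds its last target. There are 200 camera calls.

## Working session

There is one attempt and no reset: what is moved stays moved. The work goes in short steps, Python scripts to look and compute and a tool call to move; the robot and the scene stay as the last step left them, time stands still between calls to the robot, and variables do not carry over. Pictures are saved under pics/ and viewed, about 8 in all and at most 12, crops included, and the job is handed in when it is done.

Besides the shell and the picture viewer there is one more tool, called after "Request:" as a command line: name --argument value ..., lists and objects as JSON in quotes. drive_tool: Moves the arm, as the interface text tells. Its arguments: {"type":"object","properties":{"rows":{"type":"array","items":{"type":"object","properties":{"offset":{"type":"array","items":{"type":"number"}},"spin":{"type":"number"},"jaw":{"type":"number"}}}},"force":{"type":"number"}},"required":["rows"]}

```bash
mkdir -p pics; cat > h.py <<'E'
import numpy as np, cv2
from cell import manip, eyes, finder
def cam(n):
    c=eyes.camera(n); h=c["color"].shape[0]
    f=h/2/np.tan(np.radians(c["vfov"])/2)
    c["K"]=np.array([[f,0,c["cx"]],[0,f,c["cy"]],[0,0,1]]); c["R"]=cv2.Rodrigues(np.array(c["rvec"],float))[0]; c["t"]=np.array(c["tvec"],float).ravel(); return c
def cloud(c):
    v,u=np.mgrid[:c["depth"].shape[0],:c["depth"].shape[1]]; d=c["depth"]
    p=np.stack([(u-c["cx"])*d,(v-c["cy"])*d,d*c["K"][0,0]],-1); p[...,:2]/=c["K"][0,0]; p[...,2]=d
    w=(p-c["t"])@c["R"]; w[d==0]=np.nan; return w
def proj(c,P):
    q=np.atleast_2d(P)@c["R"].T+c["t"]; return (q[:,:2]/q[:,2:])*c["K"][0,0]+[c["cx"],c["cy"]]
def ray(c,uv,z):
    d=np.array([(uv[0]-c["cx"])/c["K"][0,0],(uv[1]-c["cy"])/c["K"][0,0],1])@c["R"]; o=-c["t"]@c["R"]
    return o+d*(z-o[2])/d[2]
E
python3 - <<'E'
from h import *
s=manip.read_state(); print({k:np.round(v,3) for k,v in s.items()})
for n in ["top","side"]:
    c=cam(n); cv2.imwrite(f"pics/{n}0.png",c["color"]); w=cloud(c); print(n,"cam at",-c["t"]@c["R"],c["vfov"])
    for t in ["power_box","guard_handle","lever_tip","guard","lens","folding_camera","filter_case","battery","lens_cap"]:
        for r in finder.find_in(n,t)[:1]:
            u,v=map(int,r["uv"]); print(t,np.round(r["uv"]),round(r["p"],2),np.round(w[v,u]))
E
```

```text
{'clock': np.float64(0.0), 'joints': array([ 1.228,  0.3  ,  1.522, -0.   ,  1.321, -0.067]), 'qd': array([ 0.   , -0.001,  0.001,  0.001, -0.002, -0.   ]), 'effort': array([-2.0000e-03, -5.3180e+01, -3.5273e+01,  7.1000e-02,  2.4000e-02,
       -0.0000e+00]), 'eef_pos': array([149.733, 529.081, 302.1  ]), 'eef_rot': array([-3.141, -0.   ,  2.866]), 'wrist_force': array([ 0.361, -0.04 , -0.3  ]), 'moment': array([-0.016, -0.007, -0.004]), 'finger_gap': np.float64(94.007)}
top cam at [ 481.74782413  -22.43478774 1313.21322241] 57.54788177131418
power_box [288. 217.] 0.76 [519.  79.  57.]
guard_handle [300. 221.] 0.81 [507.  30. 145.]
guard [298. 218.] 0.59 [514.  37. 128.]
lens [349. 216.] 0.58 [ 526. -131.   61.]
folding_camera [224. 212.] 0.64 [535. 293.  82.]
filter_case [290. 177.] 0.6 [667.  72.  17.]
lens_cap [462. 240.] 0.69 [ 438. -536.   17.]
side cam at [-164.32787718 1149.80658455 1465.74088495] 44.69924790734768
power_box [328. 235.] 0.9 [505.  90.  56.]
guard_handle [336. 220.] 0.86 [494.  56. 122.]
guard [333. 217.] 0.87 [501.  59. 132.]
lens [353. 202.] 0.58 [ 517. -119.   59.]
folding_camera [291. 274.] 0.66 [523. 320.  63.]
filter_case [294. 224.] 0.64 [669.  87.  25.]
battery [281. 332.] 0.81 [422. 525.  45.]
lens_cap [416. 159.] 0.56 [ 423. -559.   18.]
```

```bash
python3 -c "
import cv2,numpy as np
a=cv2.imread('pics/top0.png');b=cv2.imread('pics/side0.png');cv2.imwrite('pics/both0.png',cv2.resize(np.vstack([a,b]),(480,600)))"
```

```text
(no output)
```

View pics/top0.png

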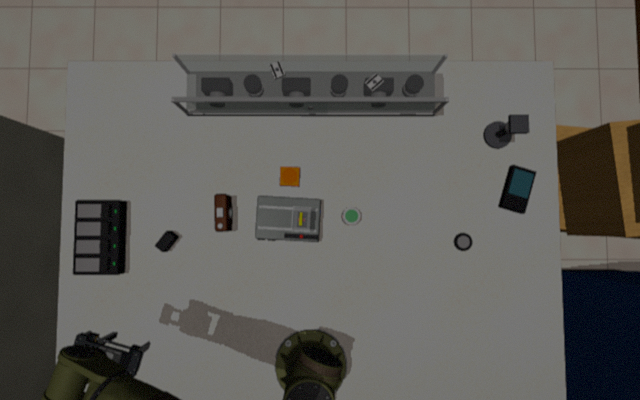

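View pics/side0.png

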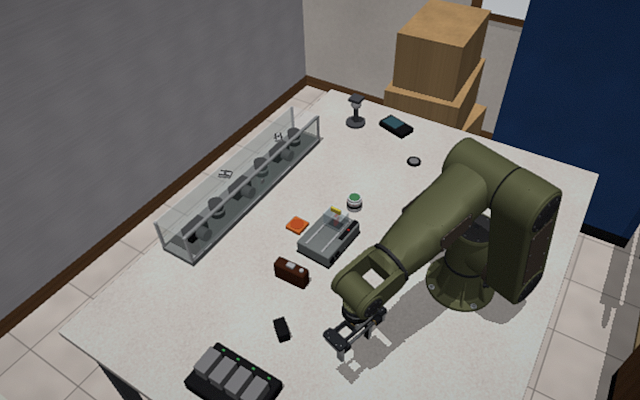

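The top view shows the box at about (288,217) with its long axis along world y. The guard and yellow handle are at (301,218), the red window is at (300,237) on the low-x side, and the lens at (351,216) is clear of it. Box yaw is therefore close to 0, so I'll fit it.

```bash
python3 - <<'E'
from h import *
c=cam("top"); w=cloud(c)
m=(w[...,2]>48)&(w[...,2]<72)&(abs(w[...,0]-515)<110)&(abs(w[...,1]-80)<140)&(w[...,1]>-70)
m2=m|((w[...,2]>72)&(w[...,2]<160)&(abs(w[...,0]-515)<110)&(abs(w[...,1]-80)<110))
n,l,st,ce=cv2.connectedComponentsWithStats(m2.astype(np.uint8)); k=1+st[1:,4].argmax(); mm=l==k
# refine box outline: project to top plane z=60 by rays
vs,us=np.nonzero(mm&m); P=np.array([ray(c,(u,v),60)[:2] for u,v in zip(us,vs)],np.float32)
r=cv2.minAreaRect(P); print(r, st[k])
hsv=cv2.cvtColor(c["color"],cv2.COLOR_BGR2HSV)
y=(abs(hsv[...,0].astype(int)-27)<7)&(hsv[...,1]>150)&(hsv[...,2]>80)
n,l,st,ce=cv2.connectedComponentsWithStats(y.astype(np.uint8))
for i in range(1,n):
    if st[i,4]>10: print("yellow",st[i],ce[i],ray(c,ce[i],148))
cv2.imwrite("pics/crop1.png",cv2.resize(c["color"][185:250,245:335],None,fx=7,fy=7,interpolation=cv2.INTER_CUBIC))
E
```

```text
((515.1137084960938, 76.83380126953125), (218.8125762939453, 150.2743682861328), 86.76167297363281) [ 255  195   66   47 2756]
yellow [299 212   4  14  40] [300.25 218.65] [510.95901956  28.97294535 148.        ]
```

View pics/crop1.png

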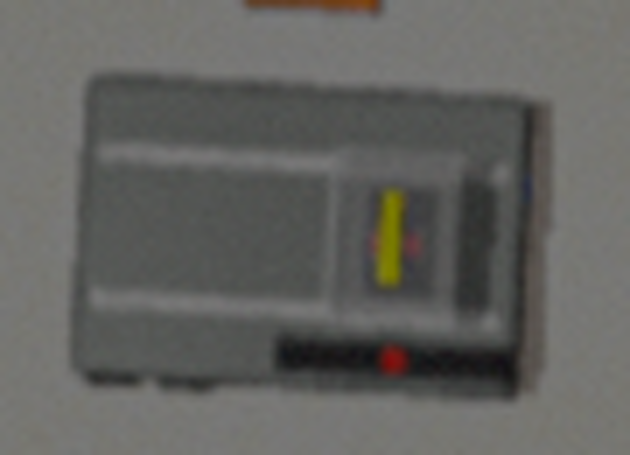

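Fit: box centre (515,77), yaw about -3.2°. This puts the handle at about (512,28), and the yellow blob agrees to 2 mm. I'll align the tool with the box (tool x = -box x, tool y = box y), shut the fingers, and go to the -y side of the handle.

Request:
drive_tool --rows '[{"offset": [0,0,0],"spin": -6.3,"jaw": 0},{"offset": [0,0,0],"spin": -6.3,"jaw": 0},{"offset": [-24.4,-31.9,0],"spin": 0,"jaw": 0},{"offset": [-24.4,-31.9,0],"spin": 0,"jaw": 0},{"offset": [-24.4,-31.9,0],"spin": 0,"jaw": 0},{"offset": [-24.4,-31.9,0],"spin": 0,"jaw": 0},{"offset": [-24.4,-31.9,0],"spin": 0,"jaw": 0},{"offset": [-24.4,-31.9,0],"spin": 0,"jaw": 0},{"offset": [-24.4,-31.9,0],"spin": 0,"jaw": 0},{"offset": [-24.4,-31.9,0],"spin": 0,"jaw": 0},{"offset": [-24.4,-31.9,0],"spin": 0,"jaw": 0},{"offset": [-24.4,-31.9,0],"spin": 0,"jaw": 0},{"offset": [-24.4,-31.9,0],"spin": 0,"jaw": 0},{"offset": [-24.4,-31.9,0],"spin": 0,"jaw": 0},{"offset": [-24.4,-31.9,0],"spin": 0,"jaw": 0},{"offset": [-24.4,-31.9,0],"spin": 0,"jaw": 0},{"offset": [-24.4,-31.9,0],"spin": 0,"jaw": 0},{"offset": [-24.4,-31.9,0],"spin": 0,"jaw": 0},{"offset": [0,0,0],"spin": 0,"jaw": 0},{"offset": [0,0,0],"spin": 0,"jaw": 0}]' --force 10

```text
clock: 3.05
eef_pos: [511.0, -2.6, 302.3]
eef_rot: [3.141, -0.001, 3.084]
wrist_force: [-2.1, 0.2, 0.5]
finger_gap: 0.8
```

```bash
python3 - <<'E'
from h import *
s=manip.read_state(); print({k:np.round(v,3) for k,v in s.items()})
c=cam("wrist"); cv2.imwrite("pics/w1.png",c["color"]); print(finder.find_in("wrist","guard_handle")[:1],finder.find_in("wrist","lever_tip")[:1])
th=-.0565; B=np.array([515.1,76.8,0]); R=np.array([[np.cos(th),-np.sin(th),0],[np.sin(th),np.cos(th),0],[0,0,1]])
for n,p in dict(hand=(0,-50,148),tip=(0,-50,115),win=(-58,-50,60),c1=(-75,-110,60),c2=(75,-110,60),c3=(-75,110,60),c4=(75,110,60)).items(): print(n,proj(c,B+R@np.array(p)).round())
E
```

```text
{'clock': np.float64(3.05), 'joints': array([-0.077,  0.214,  1.63 ,  0.   ,  1.299, -1.59 ]), 'qd': array([ 0.032, -0.02 ,  0.019,  0.003, -0.   ,  0.004]), 'effort': array([-1.9300e+00, -4.6687e+01, -3.5866e+01, -1.0100e-01,  3.4000e-02,
       -1.7600e-01]), 'eef_pos': array([511.027,  -2.572, 302.296]), 'eef_rot': array([ 3.141e+00, -1.000e-03,  3.084e+00]), 'wrist_force': array([-2.067,  0.164,  0.549]), 'moment': array([ 0.004, -0.053, -0.008]), 'finger_gap': np.float64(0.812)}
[{'uv': [350.3, 192.0], 'p': 0.91}] []
hand [[351. 213.]]
tip [[347. 202.]]
win [[343. 133.]]
c1 [[285. 116.]]
c2 [[288. 251.]]
c3 [[501. 116.]]
c4 [[480. 251.]]
```

View pics/w1.png

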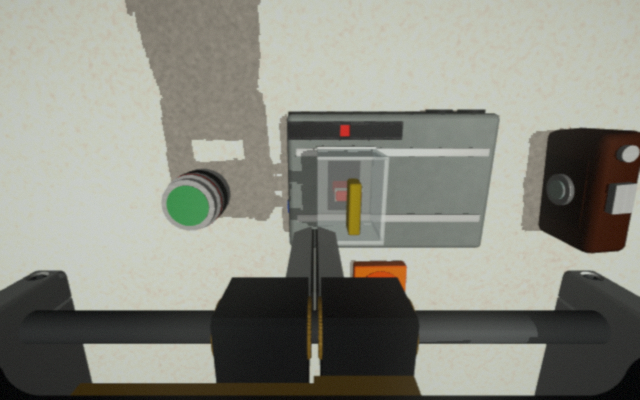

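The wrist view shows the handle at (353,207), the tripped red window at (345,131), and the closed fingertips beside the handle on its -y side. The box corners fit the prediction to about 4 px, so the box centre is nearer (513,78). Next I lower the tool and push the handle.

Request:
drive_tool --rows '[{"offset": [0,0,24],"spin": 0,"jaw": 0},{"offset": [0,0,24],"spin": 0,"jaw": 0},{"offset": [0,0,24],"spin": 0,"jaw": 0},{"offset": [0,0,0],"spin": 0,"jaw": 0},{"offset": [0,4,0],"spin": 0,"jaw": 0},{"offset": [0,4,0],"spin": 0,"jaw": 0},{"offset": [0,4,0],"spin": 0,"jaw": 0},{"offset": [0,4,0],"spin": 0,"jaw": 0},{"offset": [0,4,0],"spin": 0,"jaw": 0},{"offset": [0,8,0],"spin": 0,"jaw": 0},{"offset": [0,8,0],"spin": 0,"jaw": 0},{"offset": [0,8,0],"spin": 0,"jaw": 0},{"offset": [0,8,0],"spin": 0,"jaw": 0},{"offset": [0,8,0],"spin": 0,"jaw": 0}]'

```text
clock: 4.6
eef_pos: [514.5, 58.4, 230.6]
eef_rot: [-3.142, 0.0, 3.086]
wrist_force: [0.2, -3.1, 1.4]
finger_gap: 0.0
```

Request:
drive_tool --rows '[{"offset": [0,8,0],"spin": 0,"jaw": 0},{"offset": [0,8,0],"spin": 0,"jaw": 0},{"offset": [0,7,0],"spin": 0,"jaw": 0},{"offset": [0,5,0],"spin": 0,"jaw": 0},{"offset": [0,4,0],"spin": 0,"jaw": 0},{"offset": [0,3,0],"spin": 0,"jaw": 0},{"offset": [0,0,0],"spin": 0,"jaw": 0}]'

```text
clock: 5.3
eef_pos: [516.3, 93.0, 230.5]
eef_rot: [3.141, -0.0, 3.086]
wrist_force: [0.1, -0.1, -0.6]
finger_gap: 0.7
```

Request:
drive_tool --rows '[{"offset": [0,4,0],"spin": 0,"jaw": 0},{"offset": [0,4,0],"spin": 0,"jaw": 0},{"offset": [0,3,0],"spin": 0,"jaw": 0},{"offset": [0,2,0],"spin": 0,"jaw": 0}]'

```text
clock: 5.7
eef_pos: [517.0, 105.9, 230.5]
eef_rot: [-3.141, -0.0, 3.086]
wrist_force: [-1.3, -3.7, 0.2]
finger_gap: 0.4
```

Request:
drive_tool --rows '[{"offset": [0,2,0],"spin": 0,"jaw": 0},{"offset": [0,2,0],"spin": 0,"jaw": 0}]'

```text
clock: 5.9
eef_pos: [517.2, 109.8, 230.5]
eef_rot: [-3.141, -0.0, 3.086]
wrist_force: [-0.3, -2.2, -1.7]
finger_gap: 0.4
```

Request:
drive_tool --rows '[{"offset": [0,1.5,0],"spin": 0,"jaw": 0},{"offset": [0,1.5,0],"spin": 0,"jaw": 0}]'

```text
clock: 6.1
eef_pos: [517.4, 111.6, 230.5]
eef_rot: [-3.139, -0.001, 3.086]
wrist_force: [-3.3, -20.1, 1.8]
finger_gap: 0.2
```

Request:
drive_tool --rows '[{"offset": [0,1.5,0],"spin": 0,"jaw": 0},{"offset": [0,1,0],"spin": 0,"jaw": 0}]'

```text
clock: 6.3
eef_pos: [517.5, 112.3, 230.5]
eef_rot: [-3.135, -0.001, 3.085]
wrist_force: [-5.7, -35.3, 4.3]
finger_gap: 0.2
```

Request:
drive_tool --rows '[{"offset": [0,1,0],"spin": 0,"jaw": 0},{"offset": [0,1,0],"spin": 0,"jaw": 0}]'

```text
clock: 6.5
eef_pos: [517.6, 112.8, 230.5]
eef_rot: [-3.132, -0.002, 3.085]
wrist_force: [-6.1, -47.3, 6.5]
finger_gap: 0.4
```

The guard's end stop is felt: force rises from 2 to 47 N over the last mm. I'll back off, rise, and go to the lever's ON side for a look.

Request:
drive_tool --rows '[{"offset": [0,-12,0],"spin": 0,"jaw": 0},{"offset": [0,-15,-20],"spin": 0,"jaw": 0},{"offset": [0,-20,-20],"spin": 0,"jaw": 0},{"offset": [-20,-20,0],"spin": 0,"jaw": 0},{"offset": [-20,-19,0],"spin": 0,"jaw": 0},{"offset": [0,0,0],"spin": 0,"jaw": 0},{"offset": [0,0,0],"spin": 0,"jaw": 0}]'

```text
clock: 7.2
eef_pos: [552.9, 29.0, 270.5]
eef_rot: [3.141, -0.0, 3.085]
wrist_force: [-0.4, -0.2, 0.5]
finger_gap: 0.5
```

```bash
cat >> h.py <<'E'
th=-.0565; B=np.array([513,78,0.]); RB=np.array([[np.cos(th),-np.sin(th),0],[np.sin(th),np.cos(th),0],[0,0,1]])
E
python3 - <<'E'
from h import *
s=manip.read_state(); print(s["clock"],s["wrist_force"],s["eef_pos"], "TCP in box",RB.T@(s["eef_pos"]-B))
c=cam("wrist"); cv2.imwrite("pics/w2.png",c["color"]); w=cloud(c)
for t in ["guard_handle","lever_tip"]:
    for r in finder.find_in("wrist",t)[:2]:
        u,v=map(int,r["uv"]); print(t,r,w[v,u],"box:",RB.T@(w[v,u]-B))
for n,p in dict(hand=(0,50,148),tip=(0,-50,115),win=(-58,-50,60),c1=(-75,-110,60),c3=(-75,110,60)).items(): print(n,proj(c,B+RB@np.array(p)).round())
q=(w-B)@RB; m=(q[...,2]>75)&(q[...,2]<122)&(abs(q[...,1]+50)<25)&(abs(q[...,0])<35)
print(m.sum(), np.percentile(q[m],[2,50,98],axis=0).round(1) if m.sum() else "")
E
```

```text
7.2 [-0.38760843 -0.18578432  0.47732061] [552.87872119  29.02292311 270.46988292] TCP in box [ 42.58081951 -46.64697497 270.46988292]
guard_handle {'uv': [444.1, 158.8], 'p': 0.67} [510.78391919 123.14192539 134.71108006] box: [ -4.76170663  44.94475044 134.71108006]
lever_tip {'uv': [310.7, 155.3], 'p': 0.65} [505.73750655  27.98337412 115.65143025] box: [ -4.4264686  -50.34692693 115.65143025]
hand [[459. 168.]]
tip [[310. 161.]]
win [[311.  87.]]
c1 [[243.  67.]]
c3 [[492.  66.]]
496 [[ -8.3 -62.   82.3]
 [ -4.5 -49.7 115.5]
 [  1.1 -38.  117.3]]
```

View pics/w2.png

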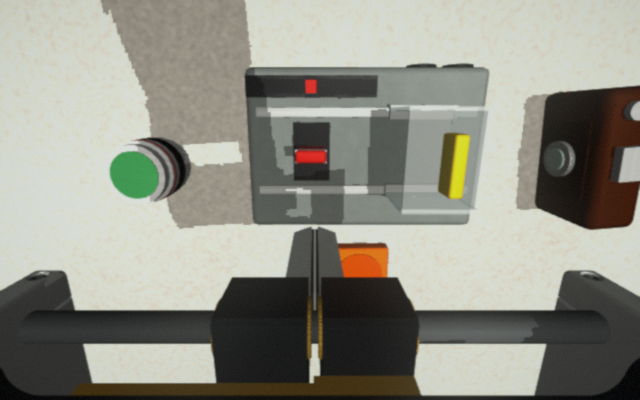

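The guard is fully open: the handle is at (455,167) and the lever's white-ended tip is exposed at (311,157). I'll shift 3 mm in y and lower to fingertips at z≈87, which is 42 mm above the pivot, on the ON side.

Request:
drive_tool --rows '[{"offset": [0,-3,30],"spin": 0,"jaw": 0},{"offset": [0,0,30],"spin": 0,"jaw": 0},{"offset": [0,0,26.5],"spin": 0,"jaw": 0},{"offset": [0,0,0],"spin": 0,"jaw": 0},{"offset": [5,0,0],"spin": 0,"jaw": 0},{"offset": [5,0,0],"spin": 0,"jaw": 0},{"offset": [5,0,0],"spin": 0,"jaw": 0},{"offset": [0,0,0],"spin": 0,"jaw": 0},{"offset": [0,0,0],"spin": 0,"jaw": 0}]'

```text
clock: 8.25
eef_pos: [537.8, 26.9, 184.8]
eef_rot: [3.142, 0.001, 3.086]
wrist_force: [0.3, 0.2, -0.4]
finger_gap: 0.6
```

Request:
drive_tool --rows '[{"offset": [1,0,0],"spin": 0,"jaw": 0},{"offset": [1,0,0],"spin": 0,"jaw": 0},{"offset": [1,0,0],"spin": 0,"jaw": 0},{"offset": [1,0,0],"spin": 0,"jaw": 0},{"offset": [1,0,0],"spin": 0,"jaw": 0},{"offset": [1,0,0],"spin": 0,"jaw": 0},{"offset": [1,0,0],"spin": 0,"jaw": 0},{"offset": [1,0,0],"spin": 0,"jaw": 0}]'

```text
clock: 9.05
eef_pos: [529.7, 27.3, 184.2]
eef_rot: [3.142, 0.0, 3.086]
wrist_force: [-0.1, -0.3, -0.8]
finger_gap: 0.4
```

```bash
python3 - <<'E'
from h import *
s=manip.read_state(); print(s["clock"],s["wrist_force"],s["eef_pos"], "TCP in box",RB.T@(s["eef_pos"]-B))
E
```

```text
9.05 [-0.14591769 -0.30418284 -0.83436025] [529.65454753  27.31266058 184.1553513 ] TCP in box [ 19.4902831  -49.66597624 184.1553513 ]
```

Request:
drive_tool --rows '[{"offset": [1,0,0],"spin": 0,"jaw": 0},{"offset": [1,0,0],"spin": 0,"jaw": 0},{"offset": [1,0,0],"spin": 0,"jaw": 0},{"offset": [1,0,0],"spin": 0,"jaw": 0},{"offset": [1,0,0],"spin": 0,"jaw": 0},{"offset": [1,0,0],"spin": 0,"jaw": 0},{"offset": [1,0,0],"spin": 0,"jaw": 0}]'

```text
clock: 9.75
eef_pos: [522.8, 27.7, 184.2]
eef_rot: [3.142, 0.0, 3.086]
wrist_force: [2.6, -0.5, -1.4]
finger_gap: 0.5
```

Request:
drive_tool --rows '[{"offset": [1,0,0],"spin": 0,"jaw": 0},{"offset": [1,0,0],"spin": 0,"jaw": 0}]'

```text
clock: 9.95
eef_pos: [520.8, 27.8, 184.2]
eef_rot: [3.142, 0.0, 3.086]
wrist_force: [0.6, 0.3, 0.7]
finger_gap: 0.7
```

Request:
drive_tool --rows '[{"offset": [0.8,0,0],"spin": 0,"jaw": 0},{"offset": [0.8,0,0],"spin": 0,"jaw": 0}]'

```text
clock: 10.15
eef_pos: [519.1, 27.9, 184.2]
eef_rot: [3.142, 0.0, 3.086]
wrist_force: [1.3, 0.3, 0.1]
finger_gap: 0.5
```

Request:
drive_tool --rows '[{"offset": [1,0,0],"spin": 0,"jaw": 0},{"offset": [1,0,0],"spin": 0,"jaw": 0}]'

```text
clock: 10.35
eef_pos: [517.1, 28.0, 184.1]
eef_rot: [-3.142, 0.0, 3.086]
wrist_force: [2.0, -0.1, 0.8]
finger_gap: 0.0
```

Request:
drive_tool --rows '[{"offset": [1,0,0],"spin": 0,"jaw": 0},{"offset": [1,0,0],"spin": 0,"jaw": 0}]'

```text
clock: 10.55
eef_pos: [515.7, 28.1, 184.3]
eef_rot: [3.142, 0.002, 3.086]
wrist_force: [9.5, -0.4, -5.2]
finger_gap: 0.6
```

Request:
drive_tool --rows '[{"offset": [0.3,0,0],"spin": 0,"jaw": 0},{"offset": [0,0,0],"spin": 0,"jaw": 0}]'

```text
clock: 10.75
eef_pos: [515.5, 28.1, 184.3]
eef_rot: [3.142, 0.002, 3.086]
wrist_force: [7.6, -0.7, -3.8]
finger_gap: 0.5
```

```bash
cat > win.py <<'E'
from h import *
s=manip.read_state(); print(s["clock"],np.round(s["wrist_force"],1),s["eef_pos"].__repr__())
for n in ["wrist","top"]:
    c=cam(n); u,v=proj(c,B+RB@np.array([-58,-50,60]))[0].astype(int); k=8 if n=="wrist" else 3
    p=c["color"][max(v-k,0):v+k+1,u-k:u+k+1].reshape(-1,3).astype(int); print(n,(u,v),"red",((p[:,2]-p[:,1])>60).sum(),"green",((p[:,1]-p[:,2])>60).sum())
    cv2.imwrite(f"pics/{n}_l.png",c["color"])
E
python3 win.py
```

```text
10.75 [ 7.6 -0.7 -3.8] array([515.45844414,  28.08174186, 184.28237224])
wrist (np.int64(314), np.int64(136)) red 0 green 271
top (np.int64(300), np.int64(236)) red 0 green 0
```

The window reads green already, but the push should be firm, so I'll add a little toward 12 N.

Request:
drive_tool --rows '[{"offset": [0.4,0,0],"spin": 0,"jaw": 0},{"offset": [0,0,0],"spin": 0,"jaw": 0}]'

```text
clock: 11.05
eef_pos: [515.2, 28.1, 184.4]
eef_rot: [3.141, 0.003, 3.086]
wrist_force: [9.6, 0.7, -4.3]
finger_gap: 0.9
```

View pics/wrist_l.png

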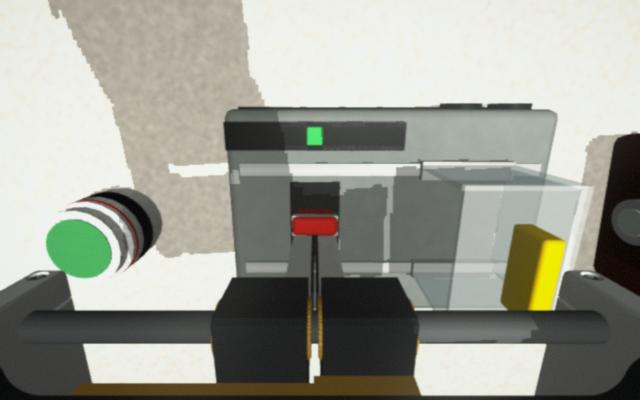

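The window at (314,136) is green, so it has re-armed. I'll make one last small press to be firm, then back off and hop over to the OFF side.

Request:
drive_tool --rows '[{"offset": [0.3,0,0],"spin": 0,"jaw": 0},{"offset": [0,0,0],"spin": 0,"jaw": 0}]'

```text
clock: 11.25
eef_pos: [515.0, 28.1, 184.4]
eef_rot: [3.141, 0.003, 3.086]
wrist_force: [11.1, -0.9, -5.7]
finger_gap: 0.5
```

Request:
drive_tool --rows '[{"offset": [-4,0,0],"spin": 0,"jaw": 0},{"offset": [-8,0,0],"spin": 0,"jaw": 0},{"offset": [0,0,-30],"spin": 0,"jaw": 0},{"offset": [0,0,-25],"spin": 0,"jaw": 0},{"offset": [25,0,0],"spin": 0,"jaw": 0},{"offset": [25,0,0],"spin": 0,"jaw": 0},{"offset": [12,0,0],"spin": 0,"jaw": 0},{"offset": [0,0,0],"spin": 0,"jaw": 0}]'

```text
clock: 12.05
eef_pos: [463.6, 31.1, 239.3]
eef_rot: [-3.142, -0.0, 3.086]
wrist_force: [0.6, -0.4, -0.6]
finger_gap: 0.4
```

```bash
cat >> win.py <<'E'
c=cam("wrist"); w=cloud(c); q=(w-B)@RB; m=(q[...,2]>75)&(q[...,2]<122)&(abs(q[...,1]+50)<25)&(abs(q[...,0])<60)
print("TCP box",RB.T@(s["eef_pos"]-B),m.sum(), np.percentile(q[m],[2,50,98],axis=0).round(1) if m.sum() else "")
E
python3 win.py
```

```text
12.05 [ 0.6 -0.4 -0.6] array([463.59069948,  31.05894489, 239.33868164])
wrist (np.int64(314), np.int64(192)) red 0 green 145
top (np.int64(300), np.int64(236)) red 0 green 0
TCP box [-46.6796993  -49.65629171 239.33868164] 0
```

Request:
drive_tool --rows '[{"offset": [0,0,28],"spin": 0,"jaw": 0},{"offset": [0,0,27],"spin": 0,"jaw": 0},{"offset": [0,0,0],"spin": 0,"jaw": 0},{"offset": [-4,0,0],"spin": 0,"jaw": 0},{"offset": [-4,0,0],"spin": 0,"jaw": 0},{"offset": [-1,0,0],"spin": 0,"jaw": 0},{"offset": [-1,0,0],"spin": 0,"jaw": 0},{"offset": [-1,0,0],"spin": 0,"jaw": 0},{"offset": [-1,0,0],"spin": 0,"jaw": 0},{"offset": [-1,0,0],"spin": 0,"jaw": 0},{"offset": [-1,0,0],"spin": 0,"jaw": 0},{"offset": [-1,0,0],"spin": 0,"jaw": 0},{"offset": [-1,0,0],"spin": 0,"jaw": 0},{"offset": [-1,0,0],"spin": 0,"jaw": 0},{"offset": [-1,0,0],"spin": 0,"jaw": 0}]'

```text
clock: 13.7
eef_pos: [482.3, 30.0, 184.1]
eef_rot: [-3.142, -0.0, 3.086]
wrist_force: [0.1, -0.3, 0.1]
finger_gap: 0.7
```

Request:
drive_tool --rows '[{"offset": [-1,0,0],"spin": 0,"jaw": 0},{"offset": [-1,0,0],"spin": 0,"jaw": 0},{"offset": [-1,0,0],"spin": 0,"jaw": 0},{"offset": [-1,0,0],"spin": 0,"jaw": 0},{"offset": [-1,0,0],"spin": 0,"jaw": 0},{"offset": [-1,0,0],"spin": 0,"jaw": 0},{"offset": [-1,0,0],"spin": 0,"jaw": 0},{"offset": [-1,0,0],"spin": 0,"jaw": 0}]'

```text
clock: 14.5
eef_pos: [490.3, 29.5, 184.1]
eef_rot: [-3.142, 0.0, 3.086]
wrist_force: [-1.0, 0.4, 0.1]
finger_gap: 0.5
```

Request:
drive_tool --rows '[{"offset": [-1,0,0],"spin": 0,"jaw": 0},{"offset": [-1,0,0],"spin": 0,"jaw": 0},{"offset": [-1,0,0],"spin": 0,"jaw": 0},{"offset": [-1,0,0],"spin": 0,"jaw": 0},{"offset": [-1,0,0],"spin": 0,"jaw": 0},{"offset": [-1,0,0],"spin": 0,"jaw": 0},{"offset": [-1,0,0],"spin": 0,"jaw": 0}]'

```text
clock: 15.2
eef_pos: [497.2, 29.1, 184.1]
eef_rot: [-3.142, -0.0, 3.086]
wrist_force: [-1.1, -0.0, 1.6]
finger_gap: 0.6
```

```bash
python3 win.py
```

```text
15.2 [-1.1 -0.   1.6] array([497.21455505,  29.10302629, 184.12206281])
wrist (np.int64(314), np.int64(163)) red 0 green 245
top (np.int64(300), np.int64(236)) red 0 green 4
TCP box [-12.99904672 -49.71035199 184.12206281] 949 [[-24.2 -61.8  90.4]
 [-23.7 -49.9 108.8]
 [-22.  -38.5 121.4]]
```

Still green. On through the catch zone in small steps.

Request:
drive_tool --rows '[{"offset": [-1,0,0],"spin": 0,"jaw": 0},{"offset": [-1,0,0],"spin": 0,"jaw": 0},{"offset": [-1,0,0],"spin": 0,"jaw": 0}]'

```text
clock: 15.65
eef_pos: [500.2, 29.0, 184.2]
eef_rot: [-3.142, -0.0, 3.086]
wrist_force: [-1.3, 0.1, 1.1]
finger_gap: 0.9
```

Request:
drive_tool --rows '[{"offset": [-1,0,0],"spin": 0,"jaw": 0},{"offset": [-1,0,0],"spin": 0,"jaw": 0}]'

```text
clock: 15.85
eef_pos: [502.3, 28.9, 184.2]
eef_rot: [3.142, 0.0, 3.086]
wrist_force: [-1.4, 0.1, 1.1]
finger_gap: 0.7
```

Request:
drive_tool --rows '[{"offset": [-1,0,0],"spin": 0,"jaw": 0},{"offset": [-1,0,0],"spin": 0,"jaw": 0}]'

```text
clock: 16.05
eef_pos: [504.2, 28.7, 184.1]
eef_rot: [3.142, -0.0, 3.086]
wrist_force: [-1.1, 0.4, 1.4]
finger_gap: 0.4
```

Request:
drive_tool --rows '[{"offset": [-1,0,0],"spin": 0,"jaw": 0},{"offset": [-1,0,0],"spin": 0,"jaw": 0}]'

```text
clock: 16.25
eef_pos: [506.2, 28.6, 184.1]
eef_rot: [-3.142, -0.0, 3.086]
wrist_force: [-1.3, 0.0, -0.6]
finger_gap: 0.6
```

Request:
drive_tool --rows '[{"offset": [-1,0,0],"spin": 0,"jaw": 0},{"offset": [-1,0,0],"spin": 0,"jaw": 0},{"offset": [-1,0,0],"spin": 0,"jaw": 0}]'

```text
clock: 16.55
eef_pos: [509.2, 28.5, 184.0]
eef_rot: [-3.142, -0.0, 3.086]
wrist_force: [-1.1, 0.7, 0.0]
finger_gap: 0.4
```

Request:
drive_tool --rows '[{"offset": [-1,0,0],"spin": 0,"jaw": 0},{"offset": [-1,0,0],"spin": 0,"jaw": 0},{"offset": [-1,0,0],"spin": 0,"jaw": 0}]'

```text
clock: 16.85
eef_pos: [512.2, 28.3, 184.1]
eef_rot: [-3.142, -0.0, 3.086]
wrist_force: [-0.7, 0.3, -1.2]
finger_gap: 0.2
```

Request:
drive_tool --rows '[{"offset": [-1,0,0],"spin": 0,"jaw": 0},{"offset": [-1,0,0],"spin": 0,"jaw": 0},{"offset": [-1,0,0],"spin": 0,"jaw": 0},{"offset": [-1,0,0],"spin": 0,"jaw": 0},{"offset": [-1,0,0],"spin": 0,"jaw": 0},{"offset": [-1,0,0],"spin": 0,"jaw": 0},{"offset": [-1,0,0],"spin": 0,"jaw": 0},{"offset": [-1,0,0],"spin": 0,"jaw": 0},{"offset": [-1,0,0],"spin": 0,"jaw": 0},{"offset": [-1,0,0],"spin": 0,"jaw": 0},{"offset": [-1,0,0],"spin": 0,"jaw": 0}]'

```text
clock: 17.95
eef_pos: [523.2, 27.7, 184.2]
eef_rot: [3.142, 0.0, 3.086]
wrist_force: [-1.2, -0.4, -0.2]
finger_gap: 0.4
```

```bash
python3 win.py
```

```text
17.95 [-1.2 -0.4 -0.2] array([523.23501983,  27.67201462, 184.18875092])
wrist (np.int64(314), np.int64(124)) red 0 green 283
top (np.int64(300), np.int64(236)) red 0 green 0
TCP box [ 13.06070634 -49.66970599 184.18875092] 946 [[  1.8 -61.8  90.3]
 [  2.4 -49.9 108.6]
 [  4.1 -38.5 121.4]]
```

Request:
drive_tool --rows '[{"offset": [-1,0,0],"spin": 0,"jaw": 0},{"offset": [-1,0,0],"spin": 0,"jaw": 0}]'

```text
clock: 18.3
eef_pos: [525.2, 27.6, 184.1]
eef_rot: [3.142, -0.0, 3.086]
wrist_force: [-1.4, 0.3, -0.4]
finger_gap: 0.2
```

Request:
drive_tool --rows '[{"offset": [-0.6,0,0],"spin": 0,"jaw": 0},{"offset": [-0.4,0,0],"spin": 0,"jaw": 0}]'

```text
clock: 18.5
eef_pos: [526.2, 27.5, 184.1]
eef_rot: [3.142, -0.0, 3.086]
wrist_force: [-0.9, 0.8, -0.6]
finger_gap: 0.5
```

Request:
drive_tool --rows '[{"offset": [-0.5,0,0],"spin": 0,"jaw": 0},{"offset": [-0.5,0,0],"spin": 0,"jaw": 0}]'

```text
clock: 18.7
eef_pos: [527.2, 27.4, 184.2]
eef_rot: [-3.142, -0.0, 3.086]
wrist_force: [-1.3, 0.6, 0.5]
finger_gap: 0.5
```

Request:
drive_tool --rows '[{"offset": [-0.5,0,0],"spin": 0,"jaw": 0},{"offset": [-0.5,0,0],"spin": 0,"jaw": 0}]'

```text
clock: 18.9
eef_pos: [528.2, 27.4, 184.2]
eef_rot: [-3.142, 0.0, 3.086]
wrist_force: [-2.1, 0.8, 0.5]
finger_gap: 0.3
```

Request:
drive_tool --rows '[{"offset": [-0.5,0,0],"spin": 0,"jaw": 0},{"offset": [-0.4,0,0],"spin": 0,"jaw": 0}]'

```text
clock: 19.1
eef_pos: [529.1, 27.3, 184.1]
eef_rot: [3.142, -0.0, 3.086]
wrist_force: [-0.6, 0.9, 0.6]
finger_gap: 0.3
```

Request:
drive_tool --rows '[{"offset": [-0.5,0,0],"spin": 0,"jaw": 0},{"offset": [-0.4,0,0],"spin": 0,"jaw": 0}]'

```text
clock: 19.3
eef_pos: [530.0, 27.3, 184.2]
eef_rot: [-3.142, 0.0, 3.086]
wrist_force: [-1.3, 0.6, -0.1]
finger_gap: 0.6
```

Request:
drive_tool --rows '[{"offset": [-0.5,0,0],"spin": 0,"jaw": 0},{"offset": [-0.4,0,0],"spin": 0,"jaw": 0}]'

```text
clock: 19.5
eef_pos: [530.9, 27.2, 184.2]
eef_rot: [-3.142, -0.0, 3.086]
wrist_force: [-1.9, 0.2, 0.0]
finger_gap: 0.6
```

Request:
drive_tool --rows '[{"offset": [-0.5,0,0],"spin": 0,"jaw": 0},{"offset": [-0.4,0,0],"spin": 0,"jaw": 0}]'

```text
clock: 19.7
eef_pos: [531.4, 27.2, 183.9]
eef_rot: [-3.142, -0.001, 3.086]
wrist_force: [-5.5, 0.8, 1.0]
finger_gap: 0.3
```

Request:
drive_tool --rows '[{"offset": [-0.4,0,0],"spin": 0,"jaw": 0},{"offset": [0,0,0],"spin": 0,"jaw": 0}]'

```text
clock: 19.9
eef_pos: [531.5, 27.2, 183.8]
eef_rot: [-3.142, -0.002, 3.086]
wrist_force: [-6.5, 0.1, 2.0]
finger_gap: 0.6
```

Request:
drive_tool --rows '[{"offset": [-0.4,0,0],"spin": 0,"jaw": 0},{"offset": [0,0,0],"spin": 0,"jaw": 0}]'

```text
clock: 20.1
eef_pos: [531.7, 27.2, 183.7]
eef_rot: [-3.142, -0.003, 3.086]
wrist_force: [-9.0, 0.1, 2.0]
finger_gap: 0.4
```

The force climbs while the tool barely moves, and the position matches the geometry for +0.70 rad (box x ≈ 21 mm). I'll back off, rise and check.

Request:
drive_tool --rows '[{"offset": [4,0,0],"spin": 0,"jaw": 0},{"offset": [12,0,0],"spin": 0,"jaw": 0},{"offset": [0,0,-30],"spin": 0,"jaw": 0},{"offset": [0,0,-40],"spin": 0,"jaw": 0},{"offset": [-30,0,-40],"spin": 0,"jaw": 0},{"offset": [-30,0,0],"spin": 0,"jaw": 0},{"offset": [0,0,0],"spin": 0,"jaw": 0},{"offset": [0,0,0],"spin": 0,"jaw": 0}]'

```text
clock: 20.9
eef_pos: [576.4, 24.7, 293.5]
eef_rot: [-3.142, -0.001, 3.086]
wrist_force: [-0.5, 0.1, 0.2]
finger_gap: 0.8
```

```bash
python3 win.py; python3 - <<'E'
from h import *
c=cam("top"); w=cloud(c)
for n in ["lens","folding_camera","filter_case","lens_cap","battery"]:
    for r in finder.find_in("top",n)[:1]:
        u,v=map(int,r["uv"]); print(n,np.round(r["uv"]),np.round(w[v,u]))
E
```

```text
20.9 [-0.5  0.1  0.2] array([576.35803639,  24.65010011, 293.5314519 ])
wrist (np.int64(314), np.int64(62)) red 0 green 141
top (np.int64(300), np.int64(236)) red 0 green 0
TCP box [ 66.26960183 -49.68694463 293.5314519 ] 905 [[ 18.1 -61.3  75.7]
 [ 32.1 -49.5  92.6]
 [ 47.2 -38.5 102.3]]
lens [351. 214.] [ 529. -138.   67.]
folding_camera [222. 212.] [538. 295.  89.]
battery [163. 236.] [453. 510.  42.]
```

View pics/wrist_l.png

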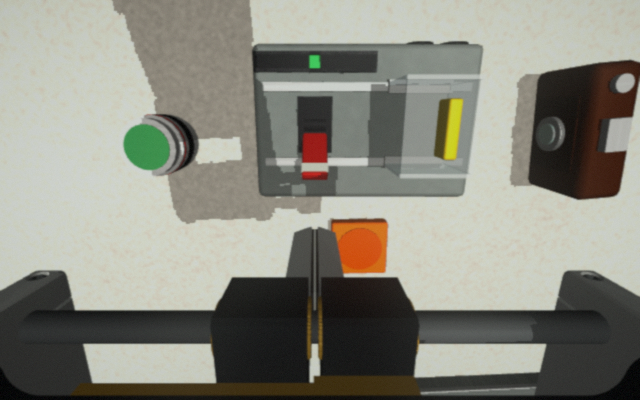

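The lever leans fully ON, with its tip at about 45 mm as geometry predicts. The guard is open, the window is green, the gear is undisturbed, and the arm is clear.

```bash
python3 -c "
from cell import manip
print(manip.sign_off())"
```

```text
the job is handed in; nothing more can be done
None
```

The power box is re-armed and switched on, and I've handed the job in. The robot clock stood at about 21 s of the 56 s allowed.

- **Guard:** I slid it open by pushing the yellow handle with shut fingers until it hit its end stop. I pressed on the stop a little longer than needed (about 47 N), which was the guard, not the lever. It stayed open.
- **Re-arm:** I pushed the lever to OFF in small steps at about 10 mm/s. It met the springy stop at roughly -0.2 rad, and the window turned green. I then pressed on to 11 N along the push, about 12.5 N in all, the highest lever reading I saw.
- **On:** I threw the lever back past the catch with only about 1–2 N of resistance. At the rigid ON stop I pressed to about 9 N.

**Last checks:** the wrist picture showed the window green, the guard open and the lever fully ON. The lever tip measured about 45 mm towards ON, which is what 0.70 rad should give. The wrist force was near zero with the arm clear.

**Bystanders:** the lens and folding camera were found where they started, within measuring noise. The finder missed the filter case and lens cap in the final top picture. The filter case shows in the wrist view, apparently undisturbed, and the arm never went near the lens cap. The battery had no top-view reading at the start; its final top reading was about 30 mm from its first side-view one. I took that as finder error between views, since the arm only passed well above that area.

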